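# Ready for the first pull on the hand-printing frame

### The job

Set up the hand-printing frame for its first pull: first pull the raised screen down by its handle end until it lies fully flat on the base board. Then draw the squeegee up out of its rack, turn it from standing on end to lying level with its blade straight down, and hold it over the start of the stroke (the closed strip of stencil between the hinged bar and the image), centred between the side bars and square across the screen, the blade edge a few centimetres above the mesh without touching it. Finish while still holding it there, and do not shift the ink jars or the air gun.

Things in the scene. Friction and masses are not known exactly. Their poses are not given: they have to be found in the camera images.
- screen (a joint): hinge angle of the screen in rad: 0 = lying flat on the base board, grows as it is raised (stop at 1.25). It starts raised. A stiff friction hinge: the screen stays where it is left; 1 to 6 N at the handle move it, and it stops hard at 0.
- print_base: fixed grey base board of the hand-printing frame, 272 x 310 mm, top 18 mm above the table. Origin on the table; x towards the hinge (away from the robot), y along the hinge, z up. Hinge axis at x = 117 mm, z = 34 mm; hinge clamps there at y = +-85 mm, up to 50 mm above the table. Front edge at x = -122 mm: the lowered handle overhangs it, clear above the table.
- screen_hinge (a point): middle of the hinge axis (fixed point; axes turn with the screen: x in its plane from free end to hinge, y along the hinge, z its upper side). Screen: aluminium frame from x = -15 to -235 mm, 270 mm wide (y), bars 20 mm wide, z -11 to +11 mm (two steel tongues on the hinged bar to +18), opening 180 x 230 mm, mesh surface at z = -9 mm.
- screen_handle (a point): middle of the screen's pull handle: round steel bar 11 mm thick, 90 mm long along y, centre 38 mm off the outer face of the free-end bar and 273 mm from the hinge axis; turns with the screen, axes as screen_hinge. With the screen flat it is 34 mm above the table.
- stroke_start (a point): point on the mesh's upper surface where the stroke starts: centre of the closed strip between the hinged bar and the image, 64 mm from the hinge axis and 29 mm from the inner face of the hinged bar; belongs to the screen; axes as screen_hinge. With the screen flat it is 25 mm above the table.
- rack: fixed plywood squeegee rack, 153 x 128 mm at the foot, 68 mm high; three open-topped pockets along its x, each 29 mm (x) by 80 mm (y), 58 mm deep, 9 mm walls. Origin under its centre. The squeegee stands with 2.5 mm play in the pocket at the -x end (centre x = -38 mm, y = 0); the others are empty.
- squeegee_mid (a point): centre of the loose squeegee's wooden stock (about 0.2 kg), gripped across its 24 mm thickness. x from stock to blade, y along the length, z through the thickness. Stock 44 (x) x 190 (y) x 24 mm (z); blade 8 mm thick, from x = 22 to 50 mm. Starts on end in the rack: y up, x along the rack's +y, z along the rack's +x; centre 105 mm and top 200 mm above the table, lowest 58 mm in the pocket.
- blade_edge (a point): middle of the squeegee's free blade edge, 50 mm along x and 2 mm along -z from squeegee_mid; axes as squeegee_mid.
- ink_jar_white: bystander: ink jar with white lid, 58 mm diameter, 62 mm high, origin under its centre
- ink_jar_yellow: bystander: ink jar with yellow lid, 62 mm diameter, 70 mm high, origin under its centre
- air_gun: bystander: air gun lying on its side, 101 x 225 x 21 mm, origin under its centre

How it is judged:
By the outcome, as a careful person would: the job done as asked, in the order asked, and still so for the second after the job is handed in, while the arm keeps its last pose, push and grip.
It also fails if it takes over 54 s, if anything falls off the work surface, if the arm or the gripper's body presses on something with over 40 N, if the wrist force passes 120 N, or if a joint passes its speed limit or range.

### The arm

A 6-joint arm with a two-finger parallel gripper is mounted at the origin on a cart in front of the work surface, level with it; the furniture and walls round the work are solid. World frame = base frame: x ahead of the robot, y to its left, z up, the work surface at z = 0. Lengths are in m, angles in rad, forces in N, time in s.
With the tool pointing down it reaches from about 0.375 to 0.9 m from the base axis. Payload 3.1 kg.
Tool frame: the origin (TCP) lies midway between the tips of the shut fingers; the grasp point (between the pads) lies 19 mm behind it; z points along the fingers, y is the line along which they close (so a half turn about z gives the same grasp; the last joint's range is limited). The gripper opens to 87 mm and grips with 3 to 60 N. Pads are 19 mm wide; open, the fingers measure 117 mm over their backs; the gripper's body (75 mm by 190 mm) begins 51 mm behind the grasp point.
Start: joints at [-1.395, 0.527, 1.433, -0, 1.181, -0.178], TCP at [0.217, -0.586, 0.223] pointing down, gripper open.
Joint ranges: [-3.08, 3.08], [-0.75, 2.2], [0.22, 2.44], [-1.43, 4.57], [0, 2.65], [-2.85, 2.85]. Speed limits (rad/s): [2.79, 2.79, 3.14, 3.14, 3.14, 3.14].

### API

Orientations are given as a unit quaternion [x, y, z, w].
In Python, from rig import status, imaging, order gives the robot as it stands.
- The arm moves only by the tool arm_command, never from a script. Its argument "deltas" is one flat list of numbers, 5 for each row, row after row: the opening, from -1 (shut) to 1 (fully open), so that 0 is half open, then the shift along the tool's x, y, z in m, then the turn about the tool's z in rad. In form: [gripper, tx, ty, tz, roll, gripper, tx, ty, tz, roll, ...]. A call has 1 to 12 rows; each row shifts and turns the commanded pose from where the row before left it, along the tool's axes as they then stand; what a row does not reach is not made up. A row lasts 1/8 s, in which the tool goes at most 62.5 mm and 10.7 degrees, less where a joint would pass 70% of its speed; a pose out of reach is approached as far as the arm can. A call with a gripper value outside its range is refused whole. The fingers move at their own pace and stop on an object; "newtons" is the grip in N (left out, the last holds). Time passes only in rows, so rows that do not move let the fingers close. It gives the time, the measured TCP pose, the force, the opening and the grip force at its end, in the units of the state.
- status.get_obs(): the state, without advancing time (a new reading comes with each control period).
- imaging.camera(name): name is "scene" or "top"; returns (picture, depth): 384x512x3 uint8, red, green, blue; 384x512 float32, m along the optical axis (not along the pixel's ray), 0 where there is no reading.
- imaging.camera_params(name): a dict with "intrinsics" (3x3 intrinsics, pixels), "k1" (the pictures are not rectified: a ray, as slopes to the right and down, at radius r is drawn at 1 + k1 r^2 times it, then the intrinsics apply), "camera_from_world" (4x4, takes a point from world to camera coordinates). Camera axes: x right, y up, looking along -z (the intrinsics and any distortion apply to the point x, -y, -z); pixel columns grow to the right and rows downward; lengths in m; the calibration is good to about 2 mm. A picture is of the moment at which its call begins. camera_params takes no time and is no camera call.
- order.hand_in(): hands the job in; it is judged then, once.
The state is a dict: "time": time; "q": joint angles; "joint_velocities": joint speeds; "joint_torque": joint torques, N m; "position": TCP position; "tool_rot": TCP orientation; "ft_force": force on the tool from outside, world axes, zero at the start; "moment": the same for the moment, N m; "grip_width": finger opening in m; "grip_force": force on a finger pad.
Only numpy, scipy, OpenCV 4.12 (cv2) and the standard library are available. Lean on these libraries where they do the work, as an engineer would, in place of code of your own. Each camera call takes 0.05 s, during which the arm holds its last target. There are 200 camera calls.

## Working session

There is one attempt and no reset: what is moved stays moved. The work goes in short steps, Python scripts to look and compute and a tool call to move; the robot and the scene stay as the last step left them, time stands still between calls to the robot, and variables do not carry over. Pictures are saved under pics/ and viewed, at most 10 in all, crops included, and the job is handed in when it is done.

Besides the shell and the picture viewer there is one more tool, called after "Call:" by a JSON object that holds its "op" and its "data", one argument or row to a line. arm_command: Moves the arm, as the interface text tells. Its arguments: {"type":"object","properties":{"deltas":{"type":"array"},"newtons":{"type":"number"}},"required":["deltas"]}

```bash
ls; mkdir -p pics; python3 - <<'E'
from rig import status, imaging
import cv2,numpy as np
for n in ("scene","top"):
    p,d=imaging.camera(n); cv2.imwrite(f"pics/{n}0.png",p[:,:,::-1]); np.savez(f"{n}0.npz",p=p,d=d)
    print(n,imaging.camera_params(n))
print(status.get_obs())
E
```

```text
pics
scene {'intrinsics': array([[358.52347089,   0.        , 256.05144168],
       [  0.        , 358.52347089, 191.52660568],
       [  0.        ,   0.        ,   1.        ]]), 'k1': -0.021513765180295113, 'camera_from_world': array([[-0.8241498 , -0.56602927,  0.01969719,  0.41590085],
       [ 0.34226499, -0.47003266,  0.8135871 , -0.28784654],
       [-0.45125579,  0.6772593 ,  0.58110932, -1.01687561],
       [ 0.        ,  0.        ,  0.        ,  1.        ]])}
top {'intrinsics': array([[464.20896193,   0.        , 251.69475715],
       [  0.        , 464.20896193, 193.00205019],
       [  0.        ,   0.        ,   1.        ]]), 'k1': -0.11159509273772053, 'camera_from_world': array([[-0.00523079, -0.99996378,  0.00671394, -0.05546931],
       [ 0.99761506, -0.00475617,  0.06885912, -0.53256526],
       [-0.06882469,  0.00705811,  0.9976038 , -1.3915578 ],
       [ 0.        ,  0.        ,  0.        ,  1.        ]])}
{'time': 0.1, 'q': array([-1.39451658e+00,  5.28385750e-01,  1.43375203e+00, -1.65961540e-05,
        1.18140057e+00, -1.78521318e-01]), 'joint_velocities': array([-0.00099193, -0.00174407, -0.00240777,  0.00161094,  0.00103401,
        0.00127148]), 'joint_torque': array([ 3.40590750e-04, -4.40983880e+01, -1.77152073e+01,  6.35674037e-02,
        5.34109992e-02, -4.22819232e-05]), 'position': array([ 0.21702242, -0.58541914,  0.22166882]), 'tool_rot': array([ 9.84304726e-01,  1.76474528e-01, -6.58344692e-06, -9.72855452e-04]), 'ft_force': array([0.23423291, 0.09417872, 0.70822749]), 'moment': array([0.03330351, 0.0339215 , 0.04525357]), 'grip_force': 0.0, 'grip_width': 0.08690187168575578}
```

View pics/scene0.png

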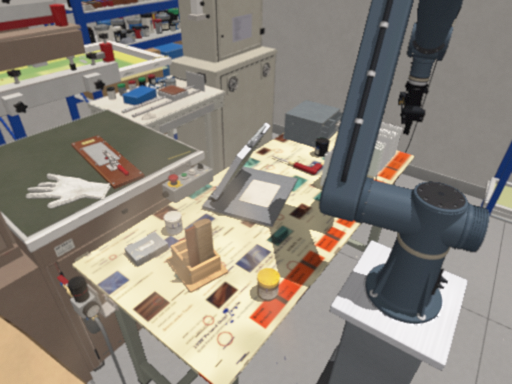

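View pics/top0.png

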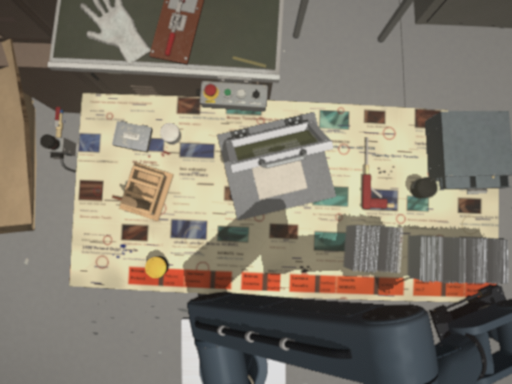

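The scene view shows the screen raised at about (250,165), the squeegee on end in the rack at (200,245), and the white and yellow jars at (172,222) and (268,283). In the top view the base is at (278,165), the rack at (147,190), the jars at (170,132) and (156,266), and the air gun at (372,190).

```bash
cat > h.py <<'E'
import numpy as np, cv2
from rig import imaging
P={n:imaging.camera_params(n) for n in("scene","top")}
def rays(n,uv):
    c=P[n];K=c["intrinsics"]
    u=cv2.undistortPoints(np.asarray(uv,float).reshape(-1,1,2),K,np.array([c["k1"],0,0,0,0])).reshape(-1,2)
    T=np.linalg.inv(c["camera_from_world"])
    d=np.c_[u[:,0],-u[:,1],-np.ones(len(u))]@T[:3,:3].T
    return T[:3,3],d
def plane(n,uv,z):
    o,d=rays(n,uv); return o+d*((z-o[2])/d[:,2])[:,None]
def cloud(n,dep):
    v,u=np.mgrid[:384,:512]; o,d=rays(n,np.c_[u.ravel(),v.ravel()])
    return (o+d*dep.ravel()[:,None]).reshape(384,512,3)
def proj(n,X):
    c=P[n];T=c["camera_from_world"];p=np.asarray(X)@T[:3,:3].T+T[:3,3]
    s=np.c_[p[:,0]/-p[:,2],-p[:,1]/-p[:,2]]; s=s*(1+c["k1"]*(s**2).sum(1,keepdims=True))
    return s*c["intrinsics"][0,0]+c["intrinsics"][:2,2]
E
python3 - <<'E'
from h import *
a=np.load("top0.npz");s=np.load("scene0.npz")
cv2.imwrite("pics/topc.png",cv2.resize(a["p"][90:230,70:400,::-1],None,fx=2.42,fy=2.42,interpolation=cv2.INTER_CUBIC))
cv2.imwrite("pics/scenec.png",cv2.resize(s["p"][110:310,110:350,::-1],None,fx=3,fy=3,interpolation=cv2.INTER_CUBIC))
C=cloud("top",a["d"])
for u,v in[(90,280),(250,280),(147,190),(140,172),(300,130),(278,160),(280,180),(232,200),(170,132),(156,266),(372,200),(425,187),(470,150),(132,135),(235,90)]: print(u,v,C[v,u].round(3))
E
```

```text
90 280 [0.267 0.442 0.001]
250 280 [ 0.268 -0.052 -0.001]
147 190 [0.543 0.262 0.017]
140 172 [0.599 0.285 0.012]
300 130 [ 0.717 -0.203  0.06 ]
278 160 [ 0.602 -0.125  0.241]
280 180 [ 0.571 -0.144  0.022]
232 200 [0.511 0.002 0.019]
170 132 [0.713 0.185 0.059]
156 266 [0.317 0.222 0.07 ]
372 200 [ 0.509 -0.427  0.016]
425 187 [ 0.544 -0.574  0.073]
470 150 [ 0.646 -0.689  0.136]
132 135 [0.711 0.308 0.029]
235 90 [ 0.838 -0.009  0.069]
```

View pics/topc.png

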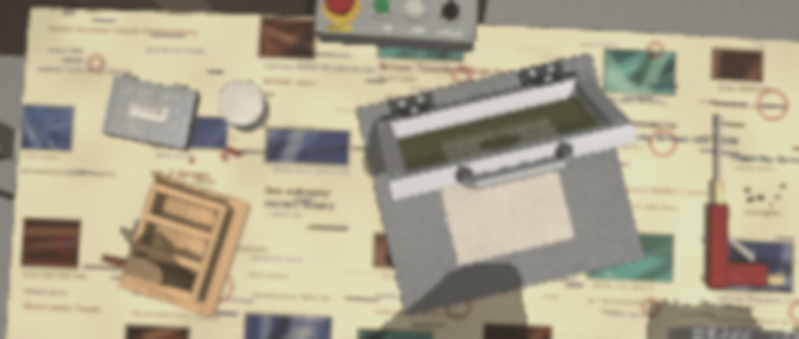

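View pics/scenec.png

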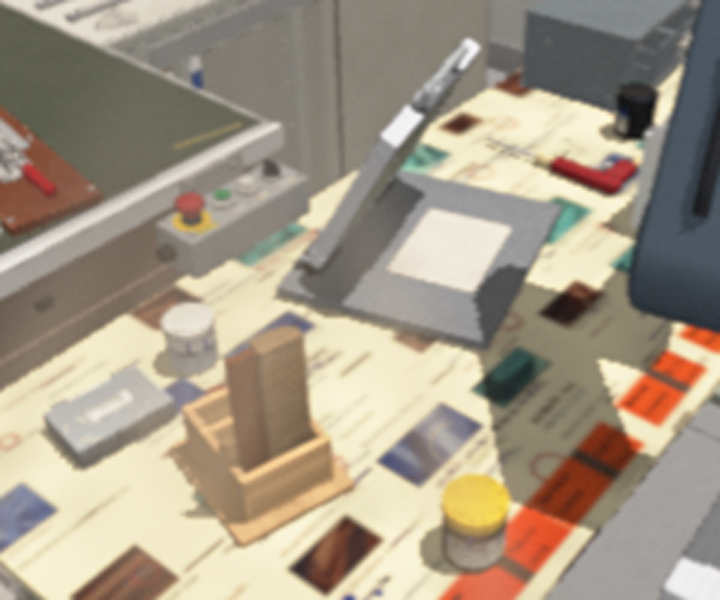

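The base is yawed with its hinge far from the robot. The raised handle is at topc (515,168). The squeegee stands in the rack's near pocket, which makes rack +x point away from the robot and the blade face left. Next I measure the base, handle, rack and squeegee from the depth.

```bash
cat > m.py <<'E'
from h import *
a=np.load("top0.npz");s=np.load("scene0.npz")
C=cloud("top",a["d"]);S=cloud("scene",s["d"])
f=lambda l:np.array(l)/2.42+[70,90]
print("base corners BL FL FR BR\n",plane("top",f([(357,108),(405,313),(643,258),(595,55)]),.018).round(4))
# handle: highest part between topc (455..575,135..190)
def box(C,x0,x1,y0,y1,z0,z1): return C[(C[...,0]>x0)&(C[...,0]<x1)&(C[...,1]>y0)&(C[...,1]<y1)&(C[...,2]>z0)&(C[...,2]<z1)]
def rect(Q): 
    r=cv2.minAreaRect((Q[:,:2]*1000).astype(np.float32)); return np.round(r[0],1),np.round(r[1],1),round(r[2],1)
for n,X in(("top",C),("scene",S)):
    print(n,"screen",(q:=box(X,.5,.8,-.3,.05,.22,.3)).shape, q.mean(0).round(3), q.max(0).round(3), q[q[:,2].argmax()].round(3))
    print(n,"rackrim",(q:=box(X,.45,.68,.15,.4,.06,.075)).shape,rect(q))
    print(n,"foot",(q:=box(X,.45,.68,.15,.4,.006,.015)).shape,rect(q))
    print(n,"sq top",(q:=box(X,.4,.68,.12,.45,.192,.21)).shape, rect(q) if len(q)>3 else "", q.mean(0))
    print(n,"sq side",(q:=box(X,.4,.68,.12,.45,.08,.19)).shape, rect(q) if len(q)>3 else "", q.mean(0))
    print(n,"wht",(q:=box(X,.66,.76,.14,.24,.055,.07)).shape, rect(q))
    print(n,"yel",(q:=box(X,.26,.38,.15,.28,.062,.08)).shape, rect(q))
q=C[155:170,255:315]
for r in (128,135,142,147,150,153,156,159,162,165,168):print(r,C[r,278].round(3),C[r,265].round(3),C[r,292].round(3))
E
python3 m.py
```

```text
base corners BL FL FR BR
 [[ 0.7125  0.0459  0.018 ]
 [ 0.4526 -0.0143  0.018 ]
 [ 0.5201 -0.3145  0.018 ]
 [ 0.7805 -0.2581  0.018 ]]
top screen (1248, 3) [ 0.61  -0.133  0.247] [ 0.663 -0.001  0.286] [ 0.588 -0.112  0.286]
top rackrim (556, 3) (array([541. , 267.5]), array([102. , 121.8]), 71.2)
top foot (924, 3) (array([565.4, 272.4]), array([227.9, 244.8]), 0.2)
top sq top (175, 3) (array([504.7, 281.3]), array([71.6, 23.2]), 72.9) [0.50260789 0.27633033 0.19888571]
top sq side (99, 3) (array([509.9, 278.8]), array([76.3, 19.7]), 61.3) [0.49808979 0.25366826 0.13576702]
top wht (296, 3) (array([713.4, 186.8]), array([57.4, 55.9]), 27.6)
top yel (357, 3) (array([313.9, 225.8]), array([60.8, 58.3]), 89.7)
scene screen (340, 3) [ 0.595 -0.099  0.249] [ 0.647 -0.001  0.284] [ 0.585 -0.119  0.284]
scene rackrim (444, 3) (array([538.9, 265.7]), array([ 98.5, 123.5]), 71.9)
scene foot (542, 3) (array([565.9, 285.4]), array([230.7, 132.4]), 1.4)
scene sq top (179, 3) (array([501.3, 281.7]), array([72.6, 23.8]), 71.8) [0.498227   0.27960567 0.19875038]
scene sq side (772, 3) (array([495.6
[... 315 characters left out ...]
0.7   -0.098  0.07 ] [ 0.699 -0.177  0.076]
142 [ 0.673 -0.134  0.107] [ 0.677 -0.097  0.082] [ 0.669 -0.172  0.13 ]
147 [ 0.652 -0.131  0.147] [ 0.656 -0.096  0.122] [ 0.649 -0.169  0.161]
150 [ 0.64  -0.13   0.165] [ 0.644 -0.095  0.145] [ 0.627 -0.161  0.242]
153 [ 0.621 -0.125  0.237] [ 0.632 -0.094  0.164] [ 0.62  -0.161  0.242]
156 [ 0.611 -0.124  0.249] [ 0.612 -0.091  0.241] [ 0.612 -0.161  0.24 ]
159 [ 0.605 -0.125  0.238] [ 0.605 -0.091  0.241] [ 0.599 -0.157  0.28 ]
162 [ 0.592 -0.122  0.278] [ 0.598 -0.091  0.233] [ 0.591 -0.157  0.279]
165 [ 0.584 -0.122  0.281] [ 0.585 -0.09   0.274] [ 0.617 -0.182  0.019]
168 [ 0.609 -0.139  0.017] [ 0.609 -0.099  0.018] [ 0.608 -0.181  0.02 ]
```

Call:
{"op": "arm_command", "data": {
  "deltas": [-1, 0, 0, -0.018, -0.18, -1, 0, 0, -0.018, -0.18, -1, 0, 0, -0.018, -0.18, -1, 0, 0, -0.018, -0.18, -1, 0, 0, -0.018, -0.18, -1, 0, 0, -0.018, -0.18, -1, 0, 0, -0.018, -0.18, -1, 0, 0, -0.018, -0.18]
}}

```text
time: 1.1
position: [0.2171, -0.5856, 0.3664]
tool_rot: [0.621, 0.784, 0.001, -0.001]
ft_force: [-0.7, -0.2, 0.2]
grip_width: 0.0151
grip_force: 0.0
```

Call:
{"op": "arm_command", "data": {
  "deltas": [-1, 0.0292, 0.0389, 0, 0, -1, 0.0292, 0.0389, 0, 0, -1, 0.0292, 0.0389, 0, 0, -1, 0.0292, 0.0389, 0, 0, -1, 0.0292, 0.0389, 0, 0, -1, 0.0292, 0.0389, 0, 0, -1, 0.0292, 0.0389, 0, 0, -1, 0.0292, 0.0389, 0, 0, -1, 0.0292, 0.0389, 0, 0, -1, 0.0292, 0.0389, 0, 0, -1, 0.0292, 0.0389, 0, 0, -1, 0.0292, 0.0389, 0, 0]
}}

```text
time: 2.6
position: [0.5951, -0.1393, 0.366]
tool_rot: [0.624, 0.782, -0.0, -0.0]
ft_force: [0.4, -0.8, -0.1]
grip_width: 0.0006
grip_force: 0.0
```

Call:
{"op": "arm_command", "data": {
  "deltas": [-1, 0, 0, 0.03, 0, -1, 0, 0, 0.03, 0, -1, 0, 0, 0.02, 0, -1, 0, 0, 0.005, 0]
}}

```text
time: 3.1
position: [0.5925, -0.1399, 0.2806]
tool_rot: [0.624, 0.782, -0.001, -0.003]
ft_force: [-5.5, 3.3, 13.2]
grip_width: 0.0003
grip_force: 6.7
```

Call:
{"op": "arm_command", "data": {
  "deltas": [-1, 0, -0.011, 0.006, 0, -1, 0, -0.011, 0.007, 0, -1, 0, -0.01, 0.007, 0, -1, 0, -0.01, 0.007, 0]
}}

```text
time: 3.6
position: [0.5525, -0.1501, 0.2548]
tool_rot: [0.624, 0.782, -0.0, -0.0]
ft_force: [-2.0, 2.3, 4.4]
grip_width: 0.0005
grip_force: 1.9
```

```bash
python3 - <<'E'
from h import *
p,d=imaging.camera("scene"); cv2.imwrite("pics/s1.png",cv2.resize(p[100:250,180:360,::-1],None,fx=4,fy=4,interpolation=cv2.INTER_CUBIC))
E
```

```text
(no output)
```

View pics/s1.png

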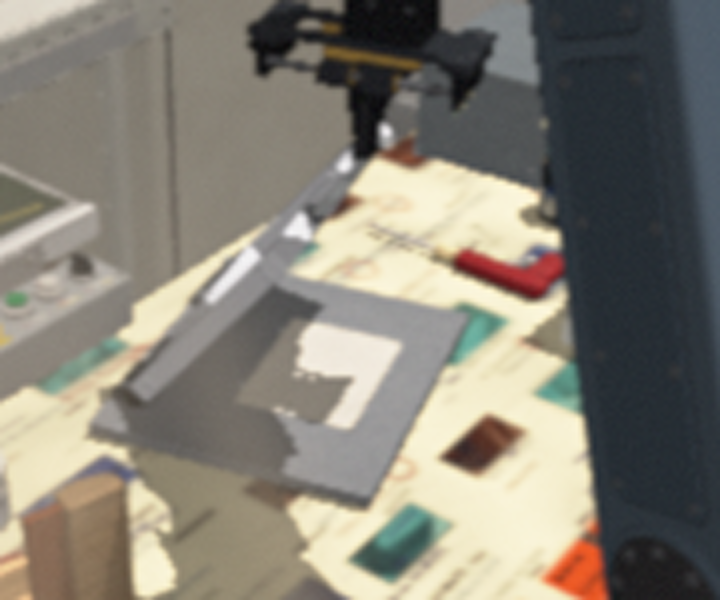

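The closed fingers sit on the handle bar at about (370,145) in the crop, and the screen follows them down. I continue along the arc.

Call:
{"op": "arm_command", "data": {
  "deltas": [-1, 0, -0.0172, 0.0147, 0, -1, 0, -0.0176, 0.0178, 0, -1, 0, -0.0159, 0.0193, 0, -1, 0, -0.014, 0.0207, 0, -1, 0, -0.0121, 0.0219, 0, -1, 0, -0.01, 0.0229, 0, -1, 0, -0.0079, 0.0238, 0, -1, 0, -0.0057, 0.0244, 0, -1, 0, -0.0034, 0.0248, 0]
}}

```text
time: 4.78
position: [0.4517, -0.1738, 0.0635]
tool_rot: [0.624, 0.782, -0.0, 0.0]
ft_force: [0.2, -0.5, 1.5]
grip_width: 0.0003
grip_force: 0.8
```

Call:
{"op": "arm_command", "data": {
  "deltas": [-1, 0, -0.001, 0.008, 0, -1, 0, 0, 0.006, 0, -1, 0, 0, 0.004, 0, -1, 0, 0, 0.003, 0]
}}

```text
time: 5.28
position: [0.4517, -0.1735, 0.0435]
tool_rot: [0.624, 0.782, 0.0, 0.001]
ft_force: [-1.9, -0.3, 1.8]
grip_width: 0.0007
grip_force: 0.5
```

Call:
{"op": "arm_command", "data": {
  "deltas": [-1, 0, 0, 0.002, 0, -1, 0, 0, 0.002, 0, -1, 0, 0, 0.001, 0, -1, 0, 0, 0, 0]
}}

```text
time: 5.78
position: [0.4516, -0.1735, 0.0395]
tool_rot: [0.624, 0.782, 0.0, 0.001]
ft_force: [-2.2, 0.5, 12.9]
grip_width: 0.0007
grip_force: 6.1
```

The handle stopped hard at z = 0.0395, which is the flat value (13 N). Next I raise the tool, turn it and move over the squeegee.

Call:
{"op": "arm_command", "data": {
  "deltas": [-1, 0, 0, -0.052, 0.106, 0, 0, 0, -0.052, 0.106, 0.2, 0, 0, -0.052, 0.106, 0.2, 0, 0, -0.052, 0.106, 0.2, 0, 0, -0.052, 0.106]
}}

```text
time: 6.4
position: [0.4512, -0.1731, 0.3001]
tool_rot: [0.808, 0.59, 0.0, 0.0]
ft_force: [0.9, -1.0, 0.1]
grip_width: 0.0325
grip_force: 0.0
```

Call:
{"op": "arm_command", "data": {
  "deltas": [0.2, 0.0479, -0.0098, 0, 0, 0.2, 0.0479, -0.0098, 0, 0, 0.2, 0.0479, -0.0098, 0, 0, 0.2, 0.0479, -0.0098, 0, 0, 0.2, 0.0479, -0.0098, 0, 0, 0.2, 0.0479, -0.0098, 0, 0, 0.2, 0.0479, -0.0098, 0, 0, 0.2, 0.0479, -0.0098, 0, 0, 0.2, 0.0479, -0.0098, 0, 0, 0.2, 0, 0, 0, 0]
}}

```text
time: 7.65
position: [0.4969, 0.2674, 0.2979]
tool_rot: [0.805, 0.593, 0.001, -0.0]
ft_force: [-0.5, -1.0, 0.1]
grip_width: 0.0524
grip_force: 0.0
```

```bash
python3 - <<'E'
from h import *
from rig import status
p,d=imaging.camera("top"); C=cloud("top",d);np.savez("top1.npz",p=p,d=d)
b=np.array([.6028,-.1384]);c,s=np.cos(.2225),np.sin(.2225)
L=np.c_[(C[...,:2].reshape(-1,2)-b)@np.array([[c,-s],[s,c]]),C[...,2].ravel()]
for nm,x0,x1,y0,y1 in(("free bar",-.116,-.1,-.12,.12),("handle",-.165,-.145,-.04,.04),("left bar",-.07,.07,.117,.133),("right",-.07,.07,-.133,-.117),("hingebar",.085,.1,-.06,.06)):
    q=L[(L[:,0]>x0)&(L[:,0]<x1)&(L[:,1]>y0)&(L[:,1]<y1)]; print(nm,len(q),np.median(q[:,2]).round(4) if len(q) else 0)
cv2.imwrite("pics/t1.png",cv2.resize(p[90:290,70:400,::-1],None,fx=2.4,fy=2.4,interpolation=cv2.INTER_CUBIC))
o=status.get_obs();print(o["position"],o["tool_rot"],o["q"],o["grip_width"])
E
```

```text
free bar 438 0.044
handle 176 0.0332
left bar 248 0.0442
right 230 0.0441
hingebar 195 0.0446
[0.49663538 0.26556957 0.29779526] [ 8.05683185e-01  5.92346628e-01 -2.77240270e-04  3.27500449e-05] [ 2.92793418e-01  3.63492472e-01  1.49491373e+00 -2.57803777e-04
  1.28368707e+00  5.95726101e-01] 0.051717939777920864
```

View pics/t1.png

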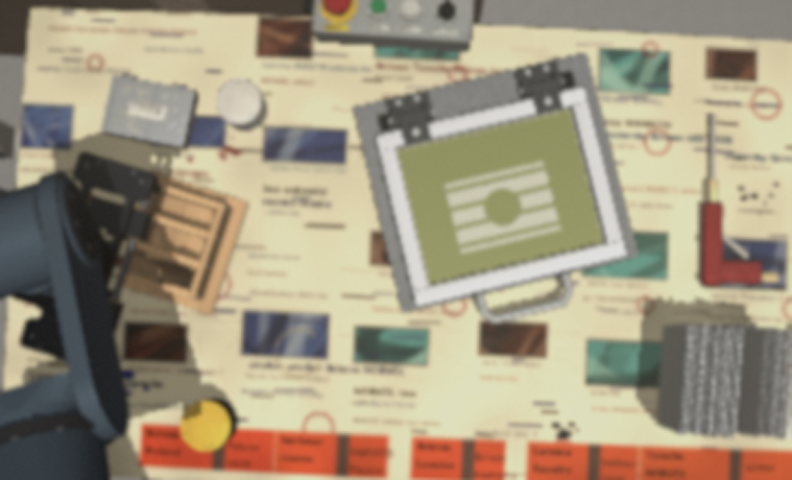

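All the frame bars read z ≈ 0.044, so the screen is flat. The tool is over the squeegee, so I go down and grip.

Call:
{"op": "arm_command", "data": {
  "deltas": [0.2, 0, 0, 0.045, 0, 0.2, 0, 0, 0.045, 0, 0.2, 0, 0, 0.04, 0, 0.2, 0, 0, 0.02, 0, 0.2, 0, 0, 0.012, 0, 0.2, 0, 0, 0, 0]
}}

```text
time: 8.45
position: [0.4969, 0.2634, 0.1359]
tool_rot: [0.807, 0.591, -0.001, -0.0]
ft_force: [-0.3, 0.2, 0.5]
grip_width: 0.0525
grip_force: 0.0
```

Call:
{"op": "arm_command", "data": {
  "deltas": [-1, 0, 0, 0, 0, -1, 0, 0, 0, 0, -1, 0, 0, 0, 0, -1, 0, 0, 0, 0, -1, 0, 0, 0, 0, -1, 0, 0, 0, 0],
  "newtons": 25
}}

```text
time: 9.2
position: [0.4975, 0.2645, 0.1367]
tool_rot: [0.807, 0.591, 0.0, 0.0]
ft_force: [-0.7, -0.5, 3.8]
grip_width: 0.0234
grip_force: 25.0
```

Call:
{"op": "arm_command", "data": {
  "deltas": [-1, 0, 0, -0.01, 0, -1, 0, 0, -0.02, 0, -1, 0, 0, -0.025, 0, -1, 0, 0, -0.025, 0, -1, 0, 0, -0.015, 0, -1, 0, 0, 0, 0]
}}

```text
time: 9.95
position: [0.4973, 0.2645, 0.2321]
tool_rot: [0.807, 0.591, 0.001, 0.0]
ft_force: [-0.2, -0.9, -2.7]
grip_width: 0.0233
grip_force: 25.0
```

Call:
{"op": "arm_command", "data": {
  "deltas": [-1, -0.02, 0, 0, 0, -1, -0.025, 0, 0, 0, -1, -0.025, 0, 0, 0, -1, -0.025, 0, 0, 0, -1, -0.01, 0, 0, 0, -1, 0, 0, 0, 0]
}}

```text
time: 10.7
position: [0.4649, 0.1635, 0.2308]
tool_rot: [0.807, 0.59, -0.001, -0.0]
ft_force: [0.7, 0.6, -1.7]
grip_width: 0.0239
grip_force: 25.0
```

```bash
python3 - <<'E'
from h import *
p,d=imaging.camera("scene"); S=cloud("scene",d);np.savez("scene2.npz",p=p,d=d)
cv2.imwrite("pics/s2.png",cv2.resize(p[150:310,130:330,::-1],None,fx=3.7,fy=3.7,interpolation=cv2.INTER_CUBIC))
t,dt=imaging.camera("top");C=cloud("top",dt)
R=np.array([[.953,-.302],[.302,.953]]);o=np.array([.539,.270])
for X in(S,C):
    L=np.c_[(X[...,:2].reshape(-1,2)-o)@R.T,X[...,2].ravel()]
    q=L[(abs(L[:,0])<.09)&(abs(L[:,1])<.08)&(L[:,2]>.06)&(L[:,2]<.074)]
    print("rim",np.percentile(q,[2,50,98],axis=0).round(4))
E
```

```text
rim [[-0.0589 -0.0525  0.0605]
 [-0.0074 -0.0032  0.0678]
 [ 0.0615  0.0442  0.0713]]
rim [[-0.0144 -0.0333  0.0612]
 [ 0.024   0.0274  0.0671]
 [ 0.0626  0.0476  0.0723]]
```

View pics/s2.png

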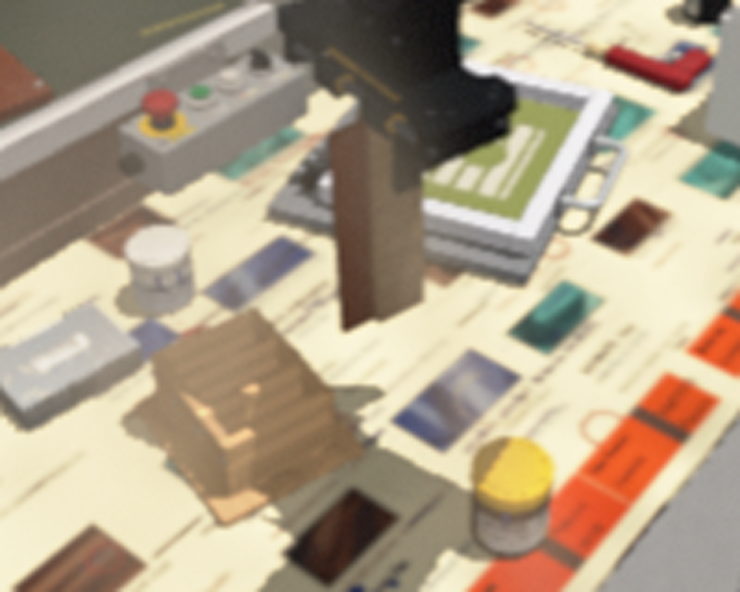

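The squeegee is out of the rack with its dark blade facing the rack's +y side. I lower it beside the rack's -y wall and tip it over that wall edge, pivoting in a light grip.

Call:
{"op": "arm_command", "data": {
  "deltas": [-1, 0, 0, 0.02, 0, -1, 0, 0, 0.025, 0, -1, 0, 0, 0.02, 0, -1, 0, 0, 0.005, 0, -1, 0.008, 0, 0, 0, -1, 0.008, 0, 0, 0, -1, 0.004, 0, 0, 0],
  "newtons": 12
}}

```text
time: 11.68
position: [0.4722, 0.1836, 0.1621]
tool_rot: [0.806, 0.592, 0.0, 0.001]
ft_force: [-0.7, -2.6, -1.3]
grip_width: 0.0238
grip_force: 12.0
```

Call:
{"op": "arm_command", "data": {
  "deltas": [-1, 0.01, 0, -0.004, 0, -1, 0.01, 0, -0.004, 0, -1, 0.01, 0, -0.002, 0, -1, 0.011, 0, -0.001, 0, -1, 0.011, 0, -0.001, 0, -1, 0.01, 0, 0, 0]
}}

```text
time: 12.42
position: [0.4903, 0.2432, 0.1731]
tool_rot: [0.807, 0.591, -0.0, -0.0]
ft_force: [-1.2, -0.9, -1.3]
grip_width: 0.024
grip_force: 12.0
```

Call:
{"op": "arm_command", "data": {
  "deltas": [-1, 0.0155, 0, 0.003, 0, -1, 0.0155, 0, 0.003, 0, -1, 0.0145, 0, 0.007, 0, -1, 0.0145, 0, 0.007, 0, -1, 0, 0, 0, 0]
}}

```text
time: 13.05
position: [0.5085, 0.3009, 0.1524]
tool_rot: [0.806, 0.592, 0.0, -0.0]
ft_force: [-0.3, -0.9, -1.6]
grip_width: 0.0235
grip_force: 12.0
```

```bash
cat > sq.py <<'E'
from h import *
from rig import status
import sys
o=status.get_obs(); g=o["position"]; ang=2*np.arctan2(o["tool_rot"][1],o["tool_rot"][0])
tx=np.array([np.cos(ang),np.sin(ang)]);ty=np.array([tx[1],-tx[0]])
for n in("scene","top"):
    p,d=imaging.camera(n);X=cloud(n,d).reshape(-1,3);r=X[:,:2]-g[:2]
    L=np.c_[r@tx,X[:,2]-g[2]-.019,r@ty]   # along tool x, up from grasp point, across
    hsv=cv2.cvtColor(p,cv2.COLOR_RGB2HSV).reshape(-1,3)
    m=(abs(L[:,2])<.02)&(abs(L[:,0])<.22)&(L[:,1]>-.16)&(L[:,1]<.1)&(hsv[:,1]>50)&(X[:,2]>float(sys.argv[1]))
    q=L[m]
    if len(q)>20:
        r=cv2.minAreaRect((q[:,:2]*1000).astype(np.float32)); print(n,len(q),np.round(r[0],1),np.round(r[1],1),round(r[2],1),"across",np.percentile(q[:,2],[2,50,98]).round(3))
        if r[1][0]<r[1][1]: print("  long axis deg",round(r[2]+90,1))
    cv2.imwrite(f"pics/sq_{n}_{o['time']:.1f}.png",cv2.resize(p[130:310,60:330,::-1],None,fx=2.9,fy=2.9,interpolation=cv2.INTER_CUBIC))
print(o["time"],g,np.degrees(ang),o["ft_force"],o["grip_width"])
E
python3 sq.py .075
```

```text
scene 1088 [-19.  -22.7] [232.4 116.4] 43.9 across [-0.015 -0.008  0.017]
top 480 [-48.7  -4.1] [193.5  78.2] 54.0 across [-0.016  0.001  0.013]
13.05 [0.50853927 0.30092852 0.15236412] 72.52800562445091 [-0.33497304 -0.93285167 -1.63359097] 0.023483920928150617
```

View pics/sq_scene_13.1.png

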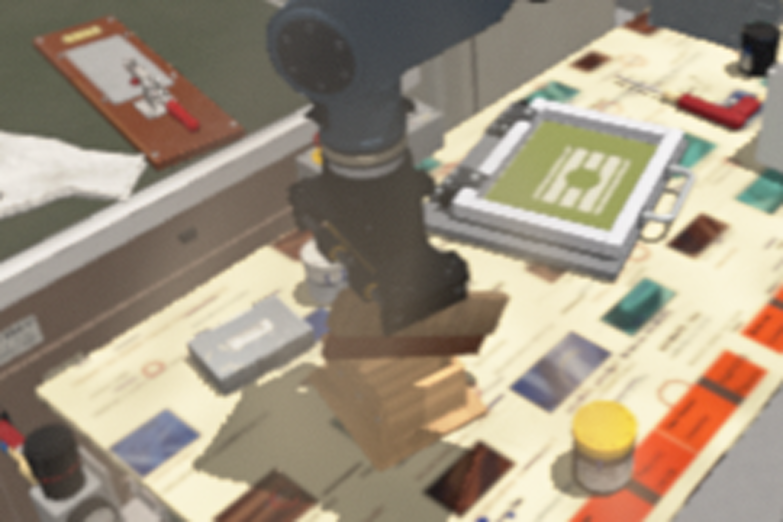

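The dark blade now faces down and lies over the rack's -y wall at (330-480,345), tilted about 60° as the geometry predicts. I finish the tilt until the blade rests on both end walls.

Call:
{"op": "arm_command", "data": {
  "deltas": [-1, 0.006, 0, 0.008, 0, -1, 0.005, 0, 0.01, 0, -1, 0.003, 0, 0.011, 0, -1, 0.002, 0, 0.009, 0, -1, 0, 0, 0.005, 0, -1, 0, 0, 0.003, 0, -1, 0, 0, 0, 0],
  "newtons": 8
}}

```text
time: 14.02
position: [0.5129, 0.3147, 0.1071]
tool_rot: [0.807, 0.591, -0.0, 0.0]
ft_force: [-0.1, 0.5, -1.4]
grip_width: 0.0237
grip_force: 8.0
```

Call:
{"op": "arm_command", "data": {
  "deltas": [-1, 0, 0, 0.002, 0, -1, 0, 0, 0.002, 0, -1, 0, 0, 0.001, 0, -1, 0, 0, 0, 0]
}}

```text
time: 14.52
position: [0.5138, 0.315, 0.1042]
tool_rot: [0.807, 0.591, 0.001, 0.0]
ft_force: [-0.7, 0.3, 8.9]
grip_width: 0.0239
grip_force: 8.0
```

```bash
python3 sq.py .098
```

```text
scene 580 [-45.6  37.4] [190.6 124. ] 0.3 across [-0.015 -0.011  0.018]
top 454 [-79.4  31.8] [139.6 101.7] 12.5 across [-0.016  0.001  0.013]
14.525 [0.51377339 0.31499172 0.10420308] 72.47039053618508 [-0.69651445  0.25043902  8.88011858] 0.023880537782514893
```

It has reached the far wall (8.9 N) and the fit reads 0.3° from level. I open by a few mm, slide to the middle of the stock and regrip firmly.

Call:
{"op": "arm_command", "data": {
  "deltas": [-1, 0, 0, -0.002, 0, -0.31, 0, 0, 0, 0, -0.31, 0, 0, 0, 0, -0.31, -0.012, 0, 0, 0, -0.31, -0.015, 0, 0, 0, -0.31, -0.015, 0, 0, 0, -0.31, -0.004, 0, 0, 0, -0.31, 0, 0, 0, 0]
}}

```text
time: 15.62
position: [0.4993, 0.2705, 0.1044]
tool_rot: [0.807, 0.591, 0.0, -0.0]
ft_force: [0.1, -0.3, -0.2]
grip_width: 0.0298
grip_force: 0.0
```

Call:
{"op": "arm_command", "data": {
  "deltas": [-1, 0, 0, 0, 0, -1, 0, 0, 0, 0, -1, 0, 0, 0, 0, -1, 0, 0, 0, 0],
  "newtons": 10
}}

```text
time: 16.12
position: [0.4994, 0.2713, 0.1044]
tool_rot: [0.807, 0.591, 0.0, 0.0]
ft_force: [-1.1, 1.1, 1.0]
grip_width: 0.0236
grip_force: 10.0
```

```bash
python3 sq.py .098
```

```text
scene 622 [ 0.4 37.4] [125.1 190.8] 89.7 across [-0.019 -0.011  0.018]
  long axis deg 179.7
top 295 [-56.2  36.7] [ 91.6 106.7] 9.2 across [-0.017  0.001  0.015]
  long axis deg 99.2
16.125 [0.49940018 0.27133676 0.10435593] 72.47675534815639 [-1.10385341  1.10537508  1.04827123] 0.023551179395069972
```

Call:
{"op": "arm_command", "data": {
  "deltas": [-1, 0, 0, 0, 0, -1, 0, 0, 0, 0, -1, 0, 0, -0.01, 0, -1, 0, 0, -0.02, 0, -1, 0, 0, -0.03, 0, -1, 0, 0, -0.03, 0, -1, 0, 0, -0.01, 0],
  "newtons": 45
}}

```text
time: 17.1
position: [0.4998, 0.271, 0.2061]
tool_rot: [0.807, 0.591, 0.001, 0.001]
ft_force: [-0.2, -0.2, -1.6]
grip_width: 0.0234
grip_force: 45.0
```

```bash
python3 - <<'E'
from h import *
p,d=imaging.camera("top");X=cloud("top",d)
hsv=cv2.cvtColor(p,cv2.COLOR_RGB2HSV)
win=np.zeros((384,512),np.uint8);win[105:230,210:345]=1
def big(m):
    m=cv2.morphologyEx((m&(win>0)).astype(np.uint8),cv2.MORPH_CLOSE,np.ones((3,3)));c=max(cv2.findContours(m,0,1)[0],key=cv2.contourArea);return c.reshape(-1,2)
for nm,m,z in(("open",(hsv[...,1]>60)&(hsv[...,0]>25)&(hsv[...,0]<45)&(X[...,2]<.04),.03),("frame",(hsv[...,1]<30)&(hsv[...,2]>165),.045)):
    Q=plane("top",big(m),z); r=cv2.minAreaRect((Q[:,:2]*1000).astype(np.float32)); print(nm,np.round(r[0],1),np.round(r[1],1),round(r[2],2))
    c=np.array(r[0])/1000
    a=np.radians(r[2]);a=a if a<.8 else a-np.pi/2; e=np.array([np.cos(a),np.sin(a)]); print(np.degrees(a),"start",c+.061*e,"hinge",c+.125*e)
E
python3 sq.py .12
```

```text
open [ 596.7 -138.2] [171.2 222.1] 13.27
13.268138885498047 start [ 0.65610706 -0.12424928] hinge [ 0.71839868 -0.10956073]
frame [ 575.2 -143.2] [261.  269.8] 13.31
13.308439254760742 start [ 0.63461136 -0.129146  ] hinge [ 0.69689263 -0.11441364]
scene 1185 [-0.1 21.6] [191.  155.6] 1.2 across [-0.018 -0.007  0.017]
top 371 [-46.1  10.5] [150.1  79.6] 46.9 across [-0.017  0.001  0.015]
17.15 [0.49989771 0.27109507 0.20638973] 72.47133163063745 [ 0.73874163 -0.14727827 -0.75725244] 0.023175313899304252
```

Call:
{"op": "arm_command", "data": {
  "deltas": [-1, 0, 0, 0, -0.09, -1, 0, 0, 0, -0.13, -1, 0, 0, 0, -0.13, -1, 0, 0, 0, -0.13, -1, 0, 0, 0, -0.054, -1, 0, 0, 0, 0]
}}

```text
time: 18.0
position: [0.4981, 0.2706, 0.2026]
tool_rot: [0.622, 0.783, -0.002, -0.001]
ft_force: [0.1, -0.3, -2.3]
grip_width: 0.0236
grip_force: 45.0
```

Call:
{"op": "arm_command", "data": {
  "deltas": [-1, -0.02, 0.003, 0, 0, -1, -0.038, 0.006, 0, 0, -1, -0.042, 0.007, 0, 0, -1, -0.044, 0.007, 0, 0, -1, -0.044, 0.007, 0, 0, -1, -0.044, 0.007, 0, 0, -1, -0.044, 0.007, 0, 0, -1, -0.044, 0.007, 0, 0, -1, -0.042, 0.006, 0, 0, -1, -0.038, 0.005, 0, 0, -1, -0.021, 0.002, 0, 0, -1, 0, 0, 0, 0]
}}

```text
time: 19.5
position: [0.6564, -0.1264, 0.2037]
tool_rot: [0.623, 0.782, -0.0, -0.0]
ft_force: [-1.1, 0.6, -1.8]
grip_width: 0.0233
grip_force: 45.0
```

Call:
{"op": "arm_command", "data": {
  "deltas": [-1, 0, 0, 0.02, 0, -1, 0, 0, 0.025, 0, -1, 0, 0, 0.025, 0, -1, 0, 0, 0.02, 0, -1, 0, 0, 0.015, 0, -1, 0, 0, 0.008, 0, -1, 0, 0, 0.002, 0, -1, 0, 0, 0, 0, -1, 0, 0, 0, 0]
}}

```text
time: 20.62
position: [0.6572, -0.1249, 0.0901]
tool_rot: [0.622, 0.783, 0.0, 0.001]
ft_force: [0.0, -0.8, -2.4]
grip_width: 0.0232
grip_force: 45.0
```

```bash
sed -i 's/p\[130:310,60:330/p[80:250,150:400/' sq.py; python3 sq.py .068; ls pics | tail -3
```

```text
scene 343 [13.9 -9.8] [168.4 144.5] 37.8 across [-0.015 -0.008  0.018]
top 27 [ 1.5 24.3] [189.2  62.8] 10.4 across [-0.012  0.     0.009]
20.625 [ 0.65722226 -0.12485879  0.09006663] 103.05649348960853 [ 0.017805   -0.84499414 -2.42273935] 0.023155596750920507
t1.png
top0.png
topc.png
```

```bash
ls pics; mv pics/sq_scene_20.6*.png pics/fs.png; mv pics/sq_top_20.6*.png pics/ft.png
```

```text
s1.png
s2.png
scene0.png
scenec.png
sq_scene_13.1.png
sq_scene_14.5.png
sq_scene_16.1.png
sq_scene_17.1.png
sq_scene_20.6.png
sq_top_13.1.png
sq_top_14.5.png
sq_top_16.1.png
sq_top_17.1.png
sq_top_20.6.png
t1.png
top0.png
topc.png
```

View pics/fs.png

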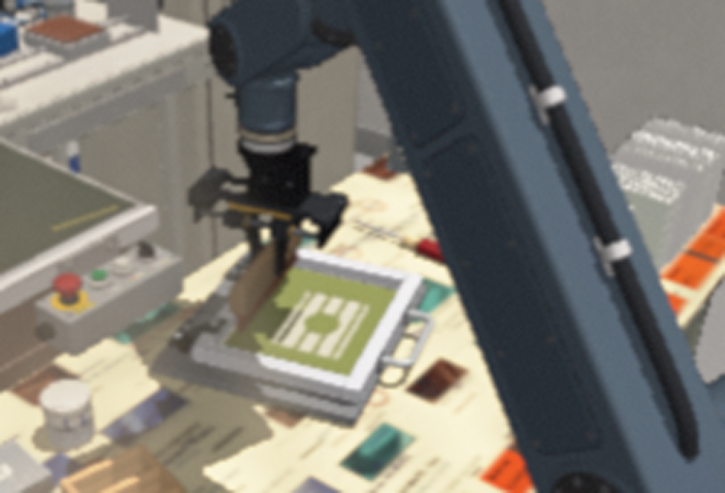

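View pics/ft.png

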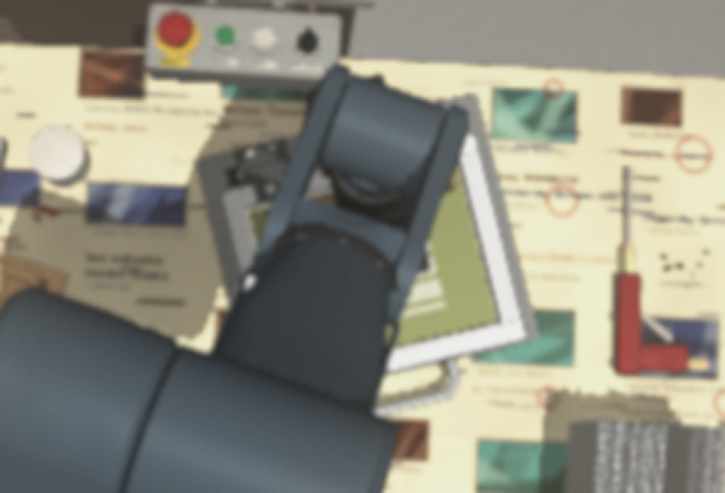

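The squeegee hangs over the strip next to the hinged bar, at fs (265,270), with the blade down. The jars and air gun have not moved. I check its level and height numerically.

```bash
python3 - <<'E'
from h import *
from rig import status
o=status.get_obs(); g=o["position"]; a=2*np.arctan2(o["tool_rot"][1],o["tool_rot"][0])
tx=np.array([np.cos(a),np.sin(a)]);ty=np.array([tx[1],-tx[0]])
p,d=imaging.camera("scene");X=cloud("scene",d);r=X[...,:2]-g[:2]
L=np.stack([r@tx,X[...,2],r@ty],-1)
m=(abs(L[...,2])<.018)&(abs(L[...,0])<.115)&(L[...,1]>.05)&(L[...,1]<.145)
for y in np.arange(-.1,.101,.02):
    q=L[m&(abs(L[...,0]-y)<.01)]
    if len(q): print(round(y,2),len(q),q[:,1].min().round(4),q[:,1].max().round(4),"face",np.percentile(q[:,2],[5,50,95]).round(4))
q=L[m];print("len",q[:,0].min(),q[:,0].max())
E
```

```text
-0.1 3 0.0878 0.1101 face [-0.0131 -0.0125 -0.0123]
-0.08 14 0.0565 0.1066 face [-0.0131 -0.0075 -0.006 ]
-0.06 20 0.0562 0.1093 face [-0.0139 -0.0117 -0.0066]
-0.04 13 0.0562 0.1069 face [-0.0142 -0.0121 -0.0065]
-0.02 13 0.0564 0.1419 face [-0.0077 -0.0051  0.0081]
0.0 62 0.0546 0.1446 face [-0.0152  0.0039  0.0163]
0.02 46 0.057 0.1364 face [-0.014  -0.012   0.0114]
0.04 46 0.0561 0.13 face [-0.0137 -0.0115  0.0016]
0.06 45 0.0575 0.1304 face [-0.014  -0.0116 -0.002 ]
0.08 50 0.0569 0.1284 face [-0.0139 -0.0109  0.0008]
0.1 74 0.0573 0.1283 face [-0.0127 -0.0039  0.0071]
len -0.09202119521016268 0.0989860214123634
```

```bash
python3 -c "
from rig import order;print(order.hand_in())"
```

```text
the job is handed in; nothing more can be done
None
```

I handed the job in: the screen is down flat (the frame bars all measured about 44 mm), and the squeegee is held level over the start of the stroke with its blade edge about 30 mm above the mesh, and the jars and air gun were not touched.

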